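# Check which gift box clears the shelf-height bar

## Task

One of the two look-alike gift boxes is low enough for the shelf. Find it by sliding a box lengthwise along the counter under the brass bar of the height gauge, never forcing it against the bar: the one that clears is pushed on, square, until it presses gently (about 10 N, held for a second) on the red sprung buffer behind, and is then let go and left there resting against the buffer. Leave the box that is too tall standing upright on the counter, well clear of the gauge, and do not disturb the bottle, jar and tumbler.

Things in the scene. Friction and masses are not known exactly. Their poses are not given: they have to be found in the camera images.
- box_a_mid (a point): gift box, one of two: dark wooden body, pale wooden lid flush with its sides, narrow brass band; 130 mm long (its x), 60 mm wide (its y), 0.3 to 0.55 kg. The two boxes look alike, but one is 60 mm high and the other 67 mm; which is which is not told. This point is on its centre line, 30 mm above its underside; x runs along its length (either end may lead)
- box_b_mid (a point): gift box, the other of two: dark wooden body, pale wooden lid flush with its sides, narrow brass band; 130 mm long (its x), 60 mm wide (its y), 0.3 to 0.55 kg. The two boxes look alike, but one is 60 mm high and the other 67 mm; which is which is not told. This point is on its centre line, 30 mm above its underside; x runs along its length (either end may lead)
- box_a: the first gift box as a whole; origin at the centre of its underside, z up. Sliding a box on the counter takes 2 to 6 N on top of what the bar or buffer gives back
- box_b: the second gift box as a whole; origin at the centre of its underside, z up
- bridge: height gauge fixed to the counter: brass bar on two dark posts. Origin on the counter under the middle of the bar; x is the direction in which a box is pushed under it, y runs along the bar. Posts 16 mm square at y = +-68 mm (120 mm gap), on feet 60 x 36 x 6 mm. A box pressing on the gauge with more than 22 N damages it
- bridge_bar (a point): middle of the bar's underside, 63.5 mm above the counter; same axes as the bridge. The bar is 16 mm thick along x, 152 mm long, its top 77.5 mm above the counter. The 60 mm box passes with 3.5 mm to spare if it stands flat on the counter; the 67 mm box is stopped by the bar
- buffer: aluminium track of the end buffer, fixed behind the bridge, 110 x 50 x 8 mm; origin on the counter at the middle of its end nearest the bridge, 90 mm beyond the bridge's origin along the bridge's x; same axes. It carries a grey carriage with a red sprung pad facing the bridge: 1.2 N per mm, 18 mm travel, then solid. A box pressing on it with more than 15 N breaks it
- buffer_track (a point): middle of the track's top, 8 mm up, 55 mm beyond the buffer's origin. The carriage is clamped anywhere along the track and its place is not measured: the face of the red pad (66 mm wide, 13 to 49 mm above the counter) lies 40 to 70 mm beyond the middle of the bar
- bottle_mid (a point): green bottle, 72 mm across, 210 mm high, bystander; point on its axis 100 mm up
- jar_mid (a point): amber jar, 76 mm across, 100 mm high, bystander; point on its axis 50 mm up
- tumbler_mid (a point): white ceramic tumbler, 72 mm across, 90 mm high, bystander; point on its axis 45 mm up
Mind the look-alikes: they are no part of the job. Leave any pink or purple look-alike of the box_a alone.

How it is judged:
By the outcome, as a careful person would: the job done as asked, in the order asked, and still so for the second after the job is handed in, with the robot touching nothing.
It also fails if it takes over 72 s, if anything falls off the work surface, if the arm or the gripper's body presses on something with over 40 N, if the wrist force passes 120 N, or if a joint passes its speed limit or range.

## Robot

A 6-joint arm with a two-finger parallel gripper is mounted at the origin on the work surface. World frame = base frame: x ahead of the robot, y to its left, z up, the work surface at z = 0. Lengths are in m, angles in rad, forces in N, time in s.
With the tool pointing down it reaches from about 0.3 to 1 m from the base axis. Payload 5.1 kg.
Tool frame: the origin (TCP) lies at the very end of the fingers, on their centre line; the grasp point (between the pads) lies behind it (robot.pinch_z is the z of the grasp point in the tool frame, in m); z points along the fingers, y is the line along which they close (so a half turn about z gives the same grasp; the last joint's range is limited). The gripper opens to 95 mm and grips with 3 to 60 N. Pads are 20 mm wide; open, the fingers measure 119 mm over their backs; the gripper's body (75 mm by 180 mm) begins 59 mm behind the grasp point.
Start: joints at [-1.277, 0.124, 1.65, -0, 1.367, -0.083], TCP at [0.239, -0.604, 0.215] pointing down, gripper open.
Joint ranges: [-2.61, 2.61], [-1.02, 2.33], [0.03, 2.71], [-1.35, 4.49], [0.32, 2.68], [-2.91, 2.91]. Speed limits (rad/s): [2.57, 2.57, 3.14, 3.14, 3.14, 3.14].

## Interface

Orientations are given as a unit quaternion [w, x, y, z].
In Python, from workcell import readout, capture, camera_params, robot gives the robot as it stands.
- The arm moves only by the tool play_rows, never from a script. Its argument "deltas" is a list of rows, each an object with "xyz": the shift along the world's x, y, z in m, a list of three; "twist": the turn, a rotation vector about the world's x, y, z in degrees, a list of three; "claw": the gripper's target within -1 to 1 (fully open at 1, half-way at 0, shut at -1). A call has 1 to 8 rows; each row shifts and turns the commanded pose from where the row before left it; what a row does not reach is not made up. A row lasts 1/8 s, in which the tool goes at most 62.5 mm and 10.7 degrees, less where a joint would pass 70% of its speed; a pose out of reach is approached as far as the arm can. A call with a gripper value outside its range is refused whole. The fingers move at their own pace and stop on an object; "squeeze" is the grip in N (left out, the last holds). Time passes only in rows, so rows that do not move let the fingers close. It gives the time, the measured TCP pose, the force, the opening and the grip force at its end, in the units of the state.
- readout.sense(): the state, without advancing time (a new reading comes with each control period).
- capture(name): name is "scene" or "side" or "wrist"; returns (picture, depth): 384x512x3 uint8, red, green, blue; 384x512 float32, m along the optical axis (not along the pixel's ray), 0 where there is no reading.
- camera_params(name): a dict with "fx", "fy", "cx", "cy" (pixels), "k1" (the pictures are not rectified: a ray, as slopes to the right and down, at radius r is drawn at 1 + k1 r^2 times it, then the intrinsics apply), "R" (3x3) and "t" (3): a world point X has camera coordinates R X + t; the wrist camera has in their place "T_tool_cam" (4x4, takes a point from camera to tool coordinates, whose origin is the TCP and whose axes are the flange's). Camera axes: x right, y down, z forward; pixel columns grow to the right and rows downward; lengths in m; the calibration is good to about 2 mm. A picture is of the moment at which its call begins: read the wrist's pose just before it. camera_params takes no time and is no camera call.
- robot.hand_in(): hands the job in; it is judged then, once.
The state is a dict: "time": time; "joint_pos": joint angles; "joint_velocities": joint speeds; "effort": joint torques, N m; "ee_pos": TCP position; "ee_rot": TCP orientation; "wrist_force": force on the tool from outside, world axes, zero at the start; "wrist_torque": the same for the moment, N m; "gripper_width": opening from 0.0 (shut) to 1.0 (fully open); "grip_force": force on a finger pad.
Only numpy, scipy, OpenCV 4.12 (cv2) and the standard library are available. Lean on these libraries where they do the work, as an engineer would, in place of code of your own. Each camera call takes 0.05 s, during which the arm holds its last target. There are 200 camera calls.

## Working session

There is one attempt and no reset: what is moved stays moved. The work goes in short steps, Python scripts to look and compute and a tool call to move; the robot and the scene stay as the last step left them, time stands still between calls to the robot, and variables do not carry over. Pictures are saved under pics/ and viewed, at most 10 in all, crops included, and the job is handed in when it is done.

Besides the shell and the picture viewer there is one more tool, called after "Call:" in YAML: its name, and indented under it one key for each argument. play_rows: Moves the arm, as the interface text tells. Its arguments: {"type":"object","properties":{"deltas":{"type":"array","items":{"type":"object","properties":{"xyz":{"type":"array","items":{"type":"number"}},"twist":{"type":"array","items":{"type":"number"}},"claw":{"type":"number"}}}},"squeeze":{"type":"number"}},"required":["deltas"]}

```bash
mkdir -p pics
cat > h.py <<'E'
import numpy as np, cv2
from workcell import readout, capture, camera_params, robot
from scipy.spatial.transform import Rotation as Rn
def cam(name):
    p=camera_params(name)
    if 'R' in p: return p,np.array(p['R']),np.array(p['t'])
    s=readout.sense();q=s['ee_rot'];Rt=Rn.from_quat([q[1],q[2],q[3],q[0]]).as_matrix()
    T=np.array(p['T_tool_cam']);W=np.eye(4);W[:3,:3]=Rt;W[:3,3]=s['ee_pos'];W=np.linalg.inv(W@T)
    return p,W[:3,:3],W[:3,3]
def cloud(name):
    c=cam(name);im,d=capture(name)
    p,R,t=c
    K=np.array([[p['fx'],0,p['cx']],[0,p['fy'],p['cy']],[0,0,1.]])
    v,u=np.mgrid[:384,:512]
    n=cv2.undistortPoints(np.stack([u.ravel(),v.ravel()],1).astype(np.float64)[:,None],K,np.array([p['k1'],0,0,0.]))[:,0]
    P=np.c_[n*d.ravel()[:,None],d.ravel()]
    X=(P-t)@R
    return im,d,X.reshape(384,512,3),n.reshape(384,512,2),c
def save(im,f): cv2.imwrite('pics/'+f,im[:,:,::-1])
E
python3 - <<'E'
from h import *
ims=[]
for n in ['scene','side']:
    im,d,X,_,c=cloud(n); np.savez('/tmp/'+n,im=im,d=d,X=X); save(im,n+'.png'); print(n,-c[1].T@c[2],(d>0).mean())
print(readout.sense(),robot.pinch_z)
E
```

```text
scene [1.33841541 0.25841184 1.1174553 ] 0.9958241780598959
side [-0.08508261  0.88038379  0.85058186] 0.9958546956380209
{'time': 0.1, 'joint_pos': array([-1.27661645e+00,  1.24425030e-01,  1.65153124e+00, -3.45429653e-05,
        1.36750044e+00, -8.26095561e-02]), 'joint_velocities': array([ 0.0005795 , -0.001027  , -0.00320651,  0.00209348, -0.00098814,
        0.0008361 ]), 'effort': array([ 3.35137793e-04, -4.18879330e+01, -3.61096430e+01,  7.76060647e-02,
        4.61546041e-02, -5.33592993e-05]), 'ee_pos': array([ 0.23894813, -0.60386211,  0.21352325]), 'ee_rot': array([-9.25032271e-04,  9.82305059e-01,  1.87285614e-01, -1.15228958e-04]), 'wrist_force': array([-0.20354314, -0.21591484, -0.06783521]), 'wrist_torque': array([-0.0267257 , -0.00343285,  0.01064449]), 'grip_force': 0.0, 'gripper_width': 0.9978335164206305} -0.0188
```

View pics/scene.png

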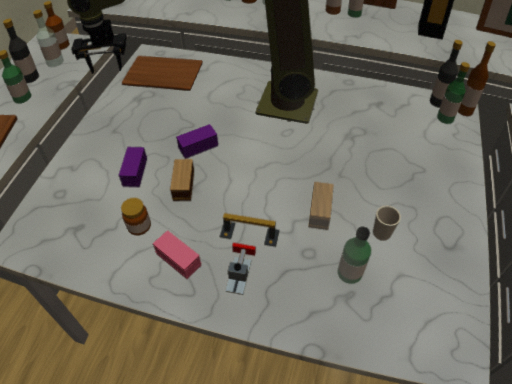

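View pics/side.png

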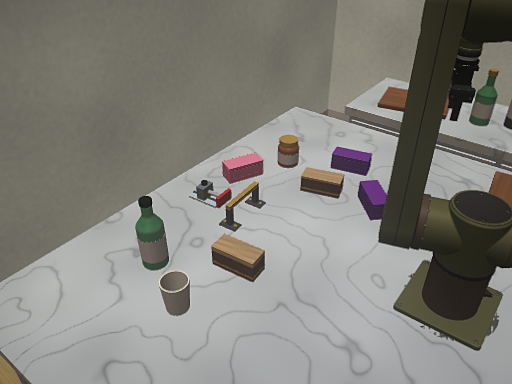

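Both views show two wooden boxes, at scene (182,180) and (320,205). The gauge bar is at (250,220) and the red pad at (243,249), with the buffer behind. The jar is at (136,216), the bottle at (354,256) and the tumbler at (386,222). The purple and pink boxes are decoys.

Run:
```python
from h import *
for n in ['scene','side']:
    z=np.load('/tmp/'+n+'.npz');im,X=z['im'],z['X'];hsv=cv2.cvtColor(im,cv2.COLOR_RGB2HSV)
    Z=X[...,2]; reg=(X[...,0]>0.25)&(X[...,0]<1.05)&(abs(X[...,1])<0.6)
    tab=reg&(hsv[...,1]<40)&(abs(Z)<.02); A=np.c_[X[tab][:,:2],np.ones(tab.sum())]; co=np.linalg.lstsq(A,X[tab][:,2],rcond=None)[0]; 
    print(n,'table',co,np.std(A@co-X[tab][:,2]))
    H=Z-(X[...,0]*co[0]+X[...,1]*co[1]+co[2])
    m=(reg&(H>0.012)&(H<.25)).astype(np.uint8)
    k,l,st,_=cv2.connectedComponentsWithStats(m)
    for i in range(1,k):
        if st[i,4]<60: continue
        q=X[l==i];h=H[l==i]; t=h>np.percentile(h,90)-.012
        r=cv2.minAreaRect((q[t][:,:2]*1000).astype(np.float32))
        print(st[i],'col',im[l==i].mean(0).astype(int),'top90 %.4f med %.4f'%(np.percentile(h,90),np.median(h[t])),'rect',np.round(r[0],1),np.round(r[1],1),round(r[2],1),'min/max',q[:,:2].min(0).round(3),q[:,:2].max(0).round(3))
    red=reg&((hsv[...,0]<5)|(hsv[...,0]>176))&(hsv[...,1]>200)&(hsv[...,2]>100)&(H>.005)
    print('red',red.sum(),X[red].mean(0),X[red].min(0),X[red].max(0))
    br=reg&(hsv[...,0]>15)&(hsv[...,0]<28)&(hsv[...,1]>130)&(H>.06)&(H<.09)
    r=cv2.minAreaRect((X[br][:,:2]*1000).astype(np.float32)); print('brass',br.sum(),r,X[br].mean(0))
```

```text
scene table [ 0.00158116  0.0003817  -0.00207532] 0.0025105847004343613
[177 124  41  33 827] col [60 21 71] top90 0.0621 med 0.0593 rect [ 325.6 -248.1] [ 68.4 129.1] 46.3 min/max [ 0.26  -0.312] [ 0.392 -0.182]
[118 147  29  39 823] col [64 24 76] top90 0.0624 med 0.0598 rect [ 496.2 -414.4] [133.1  63.5] 13.5 min/max [ 0.425 -0.459] [ 0.57  -0.369]
[170 159  24  41 810] col [104  79  46] top90 0.0620 med 0.0593 rect [ 505. -232.] [136.2  58.2] 16.3 min/max [ 0.435 -0.276] [ 0.578 -0.187]
[309 182  25  46 896] col [116  97  71] top90 0.0689 med 0.0662 rect [493.5 218.2] [134.2  60.8] 5.6 min/max [0.427 0.183] [0.563 0.254]
[121 198  30  36 796] col [93 68 32] top90 0.1021 med 0.1002 rect [ 693.  -306.9] [65.5 63.5] 22.2 min/max [ 0.659 -0.34 ] [ 0.732 -0.268]
[373 205  27  35 673] col [79 72 61] top90 0.0892 med 0.0865 rect [520.6 414.8] [74.1 66.2] 6.7 min/max [0.483 0.382] [0.557 0.448]
[223 213  52  25 488] col [82 66 31] top90 0.0787 med 0.0760 rect [630.7  28.9] [ 20.7 151.9] 4.2 min/max [ 0.617 -0.047] [0.646 0.105]
[ 338  226   33   57 1233] col [62 71 57] top90 0.2056 med 0
[... 1653 characters left out ...]
0.048] [0.643 0.109]
[ 135  196   34   72 1611] col [72 82 68] top90 0.1873 med 0.2030 rect [679.2 342.8] [32.1 31.1] 48.6 min/max [0.642 0.309] [0.704 0.38 ]
[ 211  234   54   46 1561] col [117  96  74] top90 0.0680 med 0.0663 rect [490.1 219.4] [132.6  63.9] 4.8 min/max [0.421 0.183] [0.558 0.257]
[ 159  270   31   44 1094] col [109 101  94] top90 0.0877 med 0.0851 rect [517.4 417.6] [70.  71.1] 58.2 min/max [0.481 0.382] [0.553 0.453]
red 11 [0.70178252 0.03606756 0.04832688] [0.69862836 0.00430336 0.04546188] [0.70377873 0.0702805  0.05041212]
brass 138 ((625.8478393554688, 31.901405334472656), (15.971037864685059, 148.5486297607422), 4.731425762176514) [0.62569554 0.03608753 0.0758527 ]
```

Depth gives the box at y≈-0.23 as 60 mm high and the one at y≈+0.22 as 67 mm, so I'll try the first. I'll hover over it and refine with the wrist camera.

Call:
play_rows:
  deltas:
    - {"xyz":[0.033,0.0465,0],"twist":[0,0,-0.7],"claw":1}
    - {"xyz":[0.033,0.0465,0],"twist":[0,0,-0.7],"claw":1}
    - {"xyz":[0.033,0.0465,0],"twist":[0,0,-0.7],"claw":1}
    - {"xyz":[0.033,0.0465,0],"twist":[0,0,-0.7],"claw":1}
    - {"xyz":[0.033,0.0465,0],"twist":[0,0,-0.7],"claw":1}
    - {"xyz":[0.033,0.0465,0],"twist":[0,0,-0.7],"claw":1}
    - {"xyz":[0.033,0.0465,0],"twist":[0,0,-0.7],"claw":1}
    - {"xyz":[0.033,0.0465,0],"twist":[0,0,-0.5],"claw":1}

```text
time: 1.1
ee_pos: [0.5037, -0.2306, 0.2143]
ee_rot: [-0.0, 0.99, 0.141, -0.0]
wrist_force: [0.7, -0.7, -0.1]
gripper_width: 1.004
grip_force: 0.0
```

Call:
play_rows:
  deltas:
    - {"xyz":[0,0,0],"claw":1}
    - {"xyz":[0,0,0],"claw":1}

```text
invalid input
```

```bash
cat >> h.py <<'E'
def st():
    s=readout.sense();q=s['ee_rot'];M=Rn.from_quat([q[1],q[2],q[3],q[0]]).as_matrix()
    print('t %.2f'%s['time'],'p',np.round(s['ee_pos'],4),'yaw %.2f'%np.degrees(np.arctan2(M[1,0],M[0,0])),'zax',M[:,2].round(4),'F',np.round(s['wrist_force'],2),'T',np.round(s['wrist_torque'],2),'w %.3f g %.1f'%(s['gripper_width'],s['grip_force']))
def boxes(X,im,zlo,zhi,tag):
    m=((X[...,2]>zlo)&(X[...,2]<zhi)&(X[...,0]>.3)).astype(np.uint8)
    k,l,s,_=cv2.connectedComponentsWithStats(m)
    for i in range(1,k):
        if s[i,4]<300: continue
        q=X[l==i];r=cv2.minAreaRect((q[:,:2]*1000).astype(np.float32))
        print(tag,s[i],im[l==i].mean(0).astype(int),'z %.4f'%np.median(q[:,2]),np.round(r[0],1),np.round(r[1],1),round(r[2],1))
E
python3 - <<'E'
from h import *
st(); im,d,X,n,c=cloud('wrist'); save(im,'w1.png'); np.savez('/tmp/w1',im=im,X=X,n=n,R=c[1],t=c[2])
boxes(X,im,.045,.085,'w')
E
```

```text
t 1.10 p [ 0.5037 -0.2306  0.2143] yaw 16.16 zax [-3.e-04  2.e-04 -1.e+00] F [ 0.74 -0.69 -0.11] T [-0.05 -0.    0.02] w 1.004 g 0.0
w [ 356    0   87   50 1752] [65 43 27] z 0.0712 [ 663.7 -306. ] [70.5 26.1] 84.1
w [ 228  113   64  131 8016] [123 102  77] z 0.0609 [ 500.4 -234.1] [129.6  60.1] 16.1
w [ 395  174   78   81 4518] [75 34 89] z 0.0609 [ 513.8 -411.2] [81.1 60.3] 13.1
w [ 200  287   86   31 1425] [63 29 76] z 0.0602 [ 362.2 -254.5] [39.  95.2] 16.6
```

View pics/w1.png

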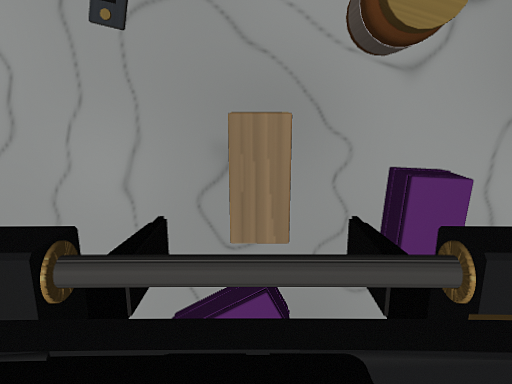

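The wrist view shows the low box's top centred at pixel (260,178) between the fingers, measured at (0.500, -0.234), yaw 16.1°, height 61 mm. I'll descend and grip lightly.

Call:
play_rows:
  deltas:
    - {"xyz":[-0.003,-0.0035,-0.038],"twist":[0,0,0],"claw":1}
    - {"xyz":[0,0,-0.04],"twist":[0,0,0],"claw":1}
    - {"xyz":[0,0,-0.04],"twist":[0,0,0],"claw":1}
    - {"xyz":[0,0,-0.04],"twist":[0,0,0],"claw":1}
    - {"xyz":[0,0,-0.03],"twist":[0,0,0],"claw":1}
    - {"xyz":[0,0,-0.01],"twist":[0,0,0],"claw":1}
    - {"xyz":[0,0,0],"twist":[0,0,0],"claw":-1}
    - {"xyz":[0,0,0],"twist":[0,0,0],"claw":-1}
  squeeze: 15

```text
time: 2.15
ee_pos: [0.5013, -0.2366, 0.0183]
ee_rot: [0.001, 0.99, 0.141, 0.001]
wrist_force: [-0.3, 0.7, 0.6]
gripper_width: 0.843
grip_force: 0.0
```

Call:
play_rows:
  deltas:
    - {"xyz":[0,0,0],"twist":[0,0,0],"claw":-1}
    - {"xyz":[0,0,0],"twist":[0,0,0],"claw":-1}
    - {"xyz":[0,0,0],"twist":[0,0,0],"claw":-1}
    - {"xyz":[0,0,0],"twist":[0,0,0],"claw":-1}

```text
time: 2.65
ee_pos: [0.5002, -0.2345, 0.0178]
ee_rot: [-0.002, 0.99, 0.14, 0.0]
wrist_force: [-2.7, 6.2, 6.8]
gripper_width: 0.634
grip_force: 15.0
```

Call:
play_rows:
  deltas:
    - {"xyz":[0,0.008,0],"twist":[0,0,0],"claw":-1}
    - {"xyz":[0.001,0.017,0],"twist":[0,0,-0.8],"claw":-1}
    - {"xyz":[0.001,0.02,0],"twist":[0,0,-0.8],"claw":-1}
    - {"xyz":[0.001,0.02,0],"twist":[0,0,-0.8],"claw":-1}
    - {"xyz":[0,0.02,0],"twist":[0,0,-0.9],"claw":-1}
    - {"xyz":[0.001,0.02,0],"twist":[0,0,-0.9],"claw":-1}
    - {"xyz":[0,0.02,0],"twist":[0,0,-0.9],"claw":-1}
    - {"xyz":[0.001,0.02,0],"twist":[0,0,-0.9],"claw":-1}

```text
time: 3.65
ee_pos: [0.5062, -0.0917, 0.0179]
ee_rot: [0.002, 0.996, 0.089, 0.001]
wrist_force: [-0.2, -6.3, 3.1]
gripper_width: 0.63
grip_force: 15.0
```

Call:
play_rows:
  deltas:
    - {"xyz":[0,0.02,0],"twist":[0,0,-0.9],"claw":-1}
    - {"xyz":[0.001,0.02,0],"twist":[0,0,-0.9],"claw":-1}
    - {"xyz":[0,0.02,0],"twist":[0,0,-0.9],"claw":-1}
    - {"xyz":[0.001,0.02,0],"twist":[0,0,-0.9],"claw":-1}
    - {"xyz":[0,0.017,0],"twist":[0,0,-0.9],"claw":-1}
    - {"xyz":[0.001,0.0125,0],"twist":[0,0,-0.9],"claw":-1}
    - {"xyz":[0,0,0],"twist":[0,0,0],"claw":-1}
    - {"xyz":[0,0,0],"twist":[0,0,0],"claw":-1}

```text
time: 4.65
ee_pos: [0.5091, 0.0192, 0.0177]
ee_rot: [-0.001, 0.999, 0.042, 0.001]
wrist_force: [0.4, 2.0, 5.4]
gripper_width: 0.63
grip_force: 15.0
```

Call:
play_rows:
  deltas:
    - {"xyz":[0,0,0],"twist":[0,0,0],"claw":1}
    - {"xyz":[0,0,0],"twist":[0,0,0],"claw":1}
    - {"xyz":[0,0,0],"twist":[0,0,0],"claw":1}
    - {"xyz":[0,0,0.04],"twist":[0,0,0],"claw":1}
    - {"xyz":[0,0,0.05],"twist":[0,0,0],"claw":1}
    - {"xyz":[-0.02,0,0.05],"twist":[0,0,0],"claw":1}
    - {"xyz":[-0.02,0,0.05],"twist":[0,0,0],"claw":1}
    - {"xyz":[0,0,0],"twist":[0,0,0],"claw":1}

```text
time: 5.65
ee_pos: [0.4701, 0.0184, 0.2119]
ee_rot: [0.001, 0.999, 0.042, 0.005]
wrist_force: [-0.1, 1.3, 0.5]
gripper_width: 1.0
grip_force: 0.0
```

Run:
```python
from h import *
st(); im,d,X,n,c=cloud('wrist'); save(im,'w2.png'); np.savez('/tmp/w2',im=im,X=X,n=n,R=c[1],t=c[2])
boxes(X,im,.045,.069,'w'); boxes(X,im,.069,.085,'bar');boxes(X,im,.03,.055,'pad')
```

```text
t 5.65 p [0.4701 0.0184 0.2119] yaw 4.78 zax [ 9.9e-03 -7.0e-04 -1.0e+00] F [-0.13  1.26  0.47] T [0.01 0.01 0.02] w 1.000 g 0.0
w [ 227   64   67  141 8904] [118  98  73] z 0.0608 [510.3  18.3] [130.1  60. ] 4.9
w [    0    66    96   145 10925] [103  85  63] z 0.0674 [489.6 215.7] [130.4  62. ] 5.1
bar [ 167    0  188    9 1310] [79 63 33] z 0.0773 [619.6  27.3] [  4.  151.3] 4.1
pad [  70   68   32  139 1680] [24 14  9] z 0.0431 [492.5 186.7] [129.7   3.5] 6.1
```

View pics/w2.png

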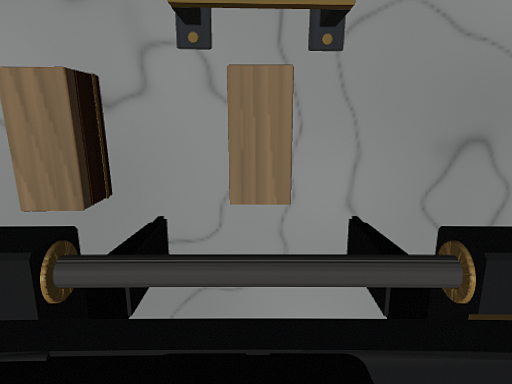

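The wrist view shows the low box at (260,135) lined up behind the bar, whose near edge is at row 5. The tall box is on the left at 67 mm, which confirms the choice. Next I'll look at the gauge and buffer from above.

Call:
play_rows:
  deltas:
    - {"xyz":[0.03,0,0.03],"twist":[0,0,0],"claw":1}
    - {"xyz":[0.04,0,0.04],"twist":[0,0,0],"claw":1}
    - {"xyz":[0.04,0,0.03],"twist":[0,0,0],"claw":1}
    - {"xyz":[0.03,0,0],"twist":[0,0,0],"claw":1}
    - {"xyz":[0,0,0],"twist":[0,0,0],"claw":1}
    - {"xyz":[0,0,0],"twist":[0,0,0],"claw":1}
    - {"xyz":[0,0,0],"twist":[0,0,0],"claw":1}

```text
time: 6.58
ee_pos: [0.6071, 0.0186, 0.3056]
ee_rot: [-0.0, 0.999, 0.042, -0.001]
wrist_force: [0.5, -0.1, -0.2]
gripper_width: 1.0
grip_force: 0.0
```

Run:
```python
from h import *
st(); im,d,X,n,c=cloud('wrist'); save(im,'w3.png'); np.savez('/tmp/w3',im=im,X=X,n=n,R=c[1],t=c[2])
boxes(X,im,.045,.069,'w'); boxes(X,im,.070,.085,'bar');boxes(X,im,.006,.012,'track')
hsv=cv2.cvtColor(im,cv2.COLOR_RGB2HSV)
red=((hsv[...,0]<5)|(hsv[...,0]>176))&(hsv[...,1]>180)&(hsv[...,2]>80)&(X[...,0]>.65)&(X[...,2]>.04)&(X[...,2]<.055)
r=cv2.minAreaRect((X[red][:,:2]*1000).astype(np.float32)); print('red',red.sum(),r,np.median(X[red],axis=0))
```

```text
t 6.58 p [0.6071 0.0186 0.3056] yaw 4.79 zax [-1.8e-03  1.0e-04 -1.0e+00] F [ 0.49 -0.09 -0.22] T [ 0.04 -0.03 -0.02] w 1.000 g 0.0
w [ 230    0   45   30 1287] [57 61 64] z 0.0558 [773.8  37.9] [28.1 49.7] 4.6
w [ 350    0  129   88 6687] [146  90 103] z 0.0608 [ 767.5 -145.7] [130.3  61.7] 66.0
w [  0  48  24  61 770] [55 50 46] z 0.0571 [678.1 314.3] [25.5 67.8] 86.3
w [225  78  55  12 553] [140  41  38] z 0.0495 [700.2  32. ] [11.7 64.6] 3.8
w [499  95  13  50 442] [65 54 45] z 0.0534 [ 680.7 -278.6] [59.3 15.1] 15.3
w [ 227  186   48   69 3199] [117  97  73] z 0.0609 [530.3  19.9] [89.3 60. ] 4.9
w [  64  189   61   66 3107] [105  86  64] z 0.0674 [513.5 218.4] [81.5 60.5] 5.5
bar [ 186  141  130   16 1853] [112  92  51] z 0.0783 [625.8  27.4] [ 16.2 151.3] 4.0
track [233  34  14  39 530] [123 132 136] z 0.0087 [738.1  51.7] [45.4 17. ] 4.0
track [258  34  15  40 536] [123 132 137] z 0.0087 [740.1  19.2] [45.8 17.8] 4.8
track [189 120  27  21 386] [50 50 48] z 0.0071 [637.6  95.7] [26.7 35.3] 2.6
track [289 122  26  20 409] [48 49 47] z 0.0071 [647.  -39.1] [25.6 34.2] 6.6
red 496 ((699.7351684570312, 32.522274017333984), (10.760220527648926, 63.587013244628906), 3.796215772628784) [0.69941676 0.03282753 0.04949763]
```

View pics/w3.png

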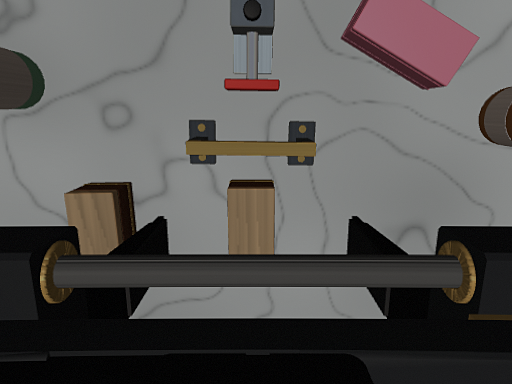

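The picture shows the bar at (250,148), the red pad at (252,85) and the box nose at (250,186). The bar is at (0.626, 0.027) with yaw 4.05°, and the pad face is about 69 mm beyond it. I'll regrip near the tail.

Call:
play_rows:
  deltas:
    - {"xyz":[-0.047,-0.001,0],"twist":[0,0,0],"claw":1}
    - {"xyz":[-0.047,-0.001,-0.04],"twist":[0,0,0],"claw":1}
    - {"xyz":[-0.048,-0.002,-0.05],"twist":[0,0,0],"claw":1}
    - {"xyz":[0,0,-0.05],"twist":[0,0,0],"claw":1}
    - {"xyz":[0,0,-0.05],"twist":[0,0,0],"claw":1}
    - {"xyz":[0,0,-0.05],"twist":[0,0,0],"claw":1}
    - {"xyz":[0,0,-0.03],"twist":[0,0,0],"claw":1}
    - {"xyz":[0,0,-0.0155],"twist":[0,0,0],"claw":1}

```text
time: 7.62
ee_pos: [0.4693, 0.0149, 0.0245]
ee_rot: [-0.0, 0.999, 0.042, -0.001]
wrist_force: [0.2, 0.5, 0.6]
gripper_width: 1.0
grip_force: 0.0
```

Call:
play_rows:
  deltas:
    - {"xyz":[0,0,0],"twist":[0,0,0],"claw":-1}
    - {"xyz":[0,0,0],"twist":[0,0,0],"claw":-1}
    - {"xyz":[0,0,0],"twist":[0,0,0],"claw":-1}
    - {"xyz":[0,0,0],"twist":[0,0,0],"claw":-1}
    - {"xyz":[0,0,0],"twist":[0,0,0],"claw":-1}
  squeeze: 25

```text
time: 8.25
ee_pos: [0.4716, 0.0153, 0.0272]
ee_rot: [-0.0, 0.999, 0.042, 0.001]
wrist_force: [-1.9, 3.1, 6.0]
gripper_width: 0.63
grip_force: 25.0
```

Run:
```python
from h import *
st()
for n in ['scene','side']:
    im,d,X,_,c=cloud(n); boxes(X[:, :],im,.05,.085,n) if 0 else None
    m=(X[...,2]>.05)&(X[...,2]<.07)&(X[...,0]>.43)&(X[...,0]<.6)&(abs(X[...,1]-.02)<.04)
    hsv=cv2.cvtColor(im,cv2.COLOR_RGB2HSV); m&=(hsv[...,2]>90)
    print(n,m.sum(),X[m].min(0),X[m].max(0))
```

```text
t 8.25 p [0.4716 0.0153 0.0272] yaw 4.78 zax [ 0.0013  0.001  -1.    ] F [-1.94  3.05  6.03] T [0.74 0.28 0.1 ] w 0.630 g 25.0
scene 618 [ 0.45278147 -0.01635904  0.05041648] [0.58108936 0.05453907 0.06382954]
side 220 [ 0.44374042 -0.01877769  0.05058302] [0.57665946 0.05666661 0.06284968]
```

Call:
play_rows:
  deltas:
    - {"xyz":[0,0.0012,0],"twist":[0,0,-0.7],"claw":-1}
    - {"xyz":[0.004,0.0003,0],"twist":[0,0,0],"claw":-1}
    - {"xyz":[0.006,0.0004,0],"twist":[0,0,0],"claw":-1}
    - {"xyz":[0.006,0.0004,0],"twist":[0,0,0],"claw":-1}
    - {"xyz":[0.006,0.0004,0],"twist":[0,0,0],"claw":-1}
    - {"xyz":[0.006,0.0005,0],"twist":[0,0,0],"claw":-1}
    - {"xyz":[0.004,0.0003,0],"twist":[0,0,0],"claw":-1}
    - {"xyz":[0.003,0.0002,0],"twist":[0,0,0],"claw":-1}

```text
time: 9.35
ee_pos: [0.5022, 0.0182, 0.0267]
ee_rot: [0.0, 0.999, 0.036, -0.005]
wrist_force: [-17.2, -1.2, 18.6]
gripper_width: 0.634
grip_force: 25.0
```

Call:
play_rows:
  deltas:
    - {"xyz":[0.003,0.0002,0],"twist":[0,0,0],"claw":-1}
    - {"xyz":[0.003,0.0002,0],"twist":[0,0,0],"claw":-1}
    - {"xyz":[0.003,0.0002,0],"twist":[0,0,0],"claw":-1}

```text
time: 9.72
ee_pos: [0.5111, 0.0187, 0.0267]
ee_rot: [0.0, 0.999, 0.036, -0.005]
wrist_force: [-16.8, -0.6, 18.4]
gripper_width: 0.631
grip_force: 25.0
```

Call:
play_rows:
  deltas:
    - {"xyz":[0.003,0.0002,0],"twist":[0,0,0],"claw":-1}
    - {"xyz":[0.003,0.0002,0],"twist":[0,0,0],"claw":-1}
    - {"xyz":[0.003,0.0002,0],"twist":[0,0,0],"claw":-1}

```text
time: 10.1
ee_pos: [0.5202, 0.0193, 0.0267]
ee_rot: [0.0, 0.999, 0.036, -0.005]
wrist_force: [-16.2, -1.6, 18.1]
gripper_width: 0.63
grip_force: 25.0
```

Run:
```python
from h import *
st()
```

```text
t 10.10 p [0.5202 0.0193 0.0267] yaw 4.12 zax [-1.060e-02 -9.000e-04 -9.999e-01] F [-16.21  -1.59  18.08] T [-0.06  2.79  0.03] w 0.630 g 25.0
```

Fx is steady and scales with the downward press, so this is friction rather than bar contact. I'll relieve the vertical load.

Call:
play_rows:
  deltas:
    - {"xyz":[-0.001,0,0.001],"twist":[0,0,0],"claw":-1}
    - {"xyz":[0,0,0],"twist":[0,0,0],"claw":-1}
    - {"xyz":[0,0,0],"twist":[0,0,0],"claw":-1}

```text
time: 10.48
ee_pos: [0.5212, 0.0194, 0.0267]
ee_rot: [0.0, 0.999, 0.036, -0.002]
wrist_force: [-6.3, -1.4, 4.2]
gripper_width: 0.626
grip_force: 25.0
```

Run:
```python
from h import *
st()
im,d,X,_,c=cloud('side'); np.savez('/tmp/s4',im=im,X=X)
save(cv2.resize(im[150:270,170:310],None,fx=5,fy=5,interpolation=cv2.INTER_CUBIC),'s4.png')
```

```text
t 10.47 p [0.5212 0.0194 0.0267] yaw 4.12 zax [-4.3e-03 -7.0e-04 -1.0e+00] F [-6.3  -1.39  4.19] T [-0.03  1.42  0.13] w 0.626 g 25.0
```

View pics/s4.png

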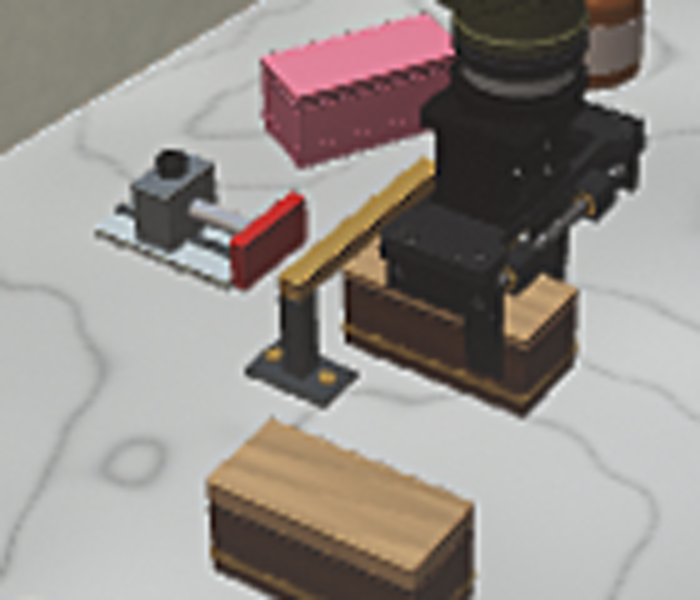

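The crop shows the box flat, its nose just reaching the bar, square between the posts, with the pad clear behind at (268,240). The load is mostly relieved, so I'll raise a touch more and go on slowly.

Call:
play_rows:
  deltas:
    - {"xyz":[0.001,0,0.0003],"twist":[0,0,0],"claw":-1}
    - {"xyz":[0.002,0.0002,0],"twist":[0,0,0],"claw":-1}
    - {"xyz":[0.002,0.0001,0],"twist":[0,0,0],"claw":-1}
    - {"xyz":[0.002,0.0002,0],"twist":[0,0,0],"claw":-1}

```text
time: 11.02
ee_pos: [0.5279, 0.02, 0.0267]
ee_rot: [0.0, 0.999, 0.036, -0.003]
wrist_force: [-7.0, -0.5, 4.8]
gripper_width: 0.627
grip_force: 25.0
```

Run:
```python
from h import *
st()
```

```text
t 11.03 p [0.5279 0.02   0.0267] yaw 4.10 zax [-5.2e-03 -5.0e-04 -1.0e+00] F [-6.97 -0.52  4.83] T [-0.04  1.42 -0.02] w 0.627 g 25.0
```

Call:
play_rows:
  deltas:
    - {"xyz":[0.003,0.0002,0.0003],"twist":[0,0,0],"claw":-1}
    - {"xyz":[0.003,0.0002,0],"twist":[0,0,0],"claw":-1}
    - {"xyz":[0.003,0.0002,0],"twist":[0,0,0],"claw":-1}
    - {"xyz":[0.003,0.0003,0],"twist":[0,0,0],"claw":-1}
    - {"xyz":[0.003,0.0002,0],"twist":[0,0,0],"claw":-1}
    - {"xyz":[0.003,0.0002,0],"twist":[0,0,0],"claw":-1}

```text
time: 11.78
ee_pos: [0.5482, 0.0215, 0.0275]
ee_rot: [-0.0, 0.999, 0.036, 0.0]
wrist_force: [0.0, -0.3, -5.8]
gripper_width: 0.629
grip_force: 25.0
```

Call:
play_rows:
  deltas:
    - {"xyz":[0.004,0.0003,0],"twist":[0,0,0],"claw":-1}
    - {"xyz":[0.004,0.0003,0],"twist":[0,0,0],"claw":-1}
    - {"xyz":[0.004,0.0002,0],"twist":[0,0,0],"claw":-1}
    - {"xyz":[0.004,0.0003,0],"twist":[0,0,0],"claw":-1}
    - {"xyz":[0.004,0.0003,0],"twist":[0,0,0],"claw":-1}
    - {"xyz":[0.003,0.0002,0],"twist":[0,0,0],"claw":-1}
    - {"xyz":[0.003,0.0002,0],"twist":[0,0,0],"claw":-1}

```text
time: 12.65
ee_pos: [0.574, 0.0233, 0.0277]
ee_rot: [0.0, 0.999, 0.036, -0.0]
wrist_force: [0.0, 0.4, -5.4]
gripper_width: 0.632
grip_force: 25.0
```

Run:
```python
from h import *
st()
for n in ['scene','side']:
    im,d,X,_,c=cloud(n)
    hsv=cv2.cvtColor(im,cv2.COLOR_RGB2HSV)
    red=((hsv[...,0]<5)|(hsv[...,0]>176))&(hsv[...,1]>180)&(hsv[...,2]>80)&(X[...,0]>.65)&(X[...,0]<.76)&(abs(X[...,1]-.03)<.05)&(X[...,2]>.01)
    print(n,'red',red.sum(),X[red].min(0),X[red].max(0))
    m=(X[...,2]>.055)&(X[...,2]<.066)&(X[...,0]>.635)&(X[...,0]<.72)&(abs(X[...,1]-.03)<.028)
    print('nose',m.sum(),np.percentile(X[m][:,0],[50,98,100]))
```

```text
t 12.65 p [0.574  0.0233 0.0277] yaw 4.09 zax [-1.e-04 -0.e+00 -1.e+00] F [ 0.02  0.35 -5.43] T [-0.03  0.21 -0.02] w 0.632 g 25.0
scene red 96 [0.695027   0.00464644 0.04209238] [0.70968335 0.06646553 0.0526909 ]
nose 254 [0.65676211 0.679466   0.68174136]
side red 36 [0.69392949 0.00965038 0.04418978] [0.70604616 0.06879978 0.05094735]
nose 22 [0.66627833 0.67646884 0.67830312]
```

The box now hangs slightly (Fz = -5.4 N, its weight), so I'll lower it to stand on the counter again before contact.

Call:
play_rows:
  deltas:
    - {"xyz":[0.002,0.0001,-0.0007],"twist":[0,0,0],"claw":-1}
    - {"xyz":[0.002,0.0002,0],"twist":[0,0,0],"claw":-1}
    - {"xyz":[0.002,0.0001,0],"twist":[0,0,0],"claw":-1}
    - {"xyz":[0.002,0.0002,0],"twist":[0,0,0],"claw":-1}

```text
time: 13.25
ee_pos: [0.582, 0.0239, 0.027]
ee_rot: [-0.0, 0.999, 0.036, 0.0]
wrist_force: [-0.2, 0.4, -5.3]
gripper_width: 0.625
grip_force: 25.0
```

Call:
play_rows:
  deltas:
    - {"xyz":[0.001,0.0001,0],"twist":[0,0,0],"claw":-1}

```text
time: 13.38
ee_pos: [0.583, 0.024, 0.027]
ee_rot: [0.0, 0.999, 0.036, 0.0]
wrist_force: [-0.3, 0.8, -6.6]
gripper_width: 0.628
grip_force: 25.0
```

Run:
```python
from h import *
st()
```

```text
t 13.38 p [0.583 0.024 0.027] yaw 4.09 zax [ 1.e-04 -0.e+00 -1.e+00] F [-0.35  0.83 -6.56] T [ 0.01  0.22 -0.01] w 0.628 g 25.0
```

Call:
play_rows:
  deltas:
    - {"xyz":[0,0,-0.0003],"twist":[0,0,0],"claw":-1}
    - {"xyz":[0,0,0],"twist":[0,0,0],"claw":-1}

```text
time: 13.62
ee_pos: [0.5831, 0.024, 0.0268]
ee_rot: [-0.0, 0.999, 0.036, 0.0]
wrist_force: [-0.0, -0.2, -4.4]
gripper_width: 0.628
grip_force: 25.0
```

Call:
play_rows:
  deltas:
    - {"xyz":[0,0,-0.0002],"twist":[0,0,0],"claw":-1}
    - {"xyz":[0,0,0],"twist":[0,0,0],"claw":-1}

```text
time: 13.88
ee_pos: [0.5831, 0.024, 0.0268]
ee_rot: [0.0, 0.999, 0.036, 0.0]
wrist_force: [-0.7, -0.2, -2.9]
gripper_width: 0.627
grip_force: 25.0
```

Now it stands, partly on the counter. I'll approach the pad in small steps.

Call:
play_rows:
  deltas:
    - {"xyz":[0.001,0.0001,-0.0001],"twist":[0,0,0],"claw":-1}
    - {"xyz":[0.001,0.0001,0],"twist":[0,0,0],"claw":-1}
    - {"xyz":[0.001,0,0],"twist":[0,0,0],"claw":-1}

```text
time: 14.25
ee_pos: [0.5851, 0.0242, 0.0267]
ee_rot: [0.0, 0.999, 0.036, -0.001]
wrist_force: [-6.5, 0.1, 1.3]
gripper_width: 0.629
grip_force: 25.0
```

Call:
play_rows:
  deltas:
    - {"xyz":[0.001,0.0001,0],"twist":[0,0,0],"claw":-1}
    - {"xyz":[0.001,0.0001,0],"twist":[0,0,0],"claw":-1}

```text
time: 14.5
ee_pos: [0.5871, 0.0244, 0.0267]
ee_rot: [0.0, 0.999, 0.036, -0.001]
wrist_force: [-5.9, -0.2, 2.3]
gripper_width: 0.63
grip_force: 25.0
```

Call:
play_rows:
  deltas:
    - {"xyz":[0.001,0.0001,0],"twist":[0,0,0],"claw":-1}
    - {"xyz":[0.001,0,0],"twist":[0,0,0],"claw":-1}

```text
time: 14.75
ee_pos: [0.5891, 0.0245, 0.0267]
ee_rot: [0.0, 0.999, 0.036, -0.001]
wrist_force: [-5.7, -0.1, 2.7]
gripper_width: 0.631
grip_force: 25.0
```

Call:
play_rows:
  deltas:
    - {"xyz":[0.001,0.0001,0],"twist":[0,0,0],"claw":-1}

```text
time: 14.88
ee_pos: [0.59, 0.0245, 0.0267]
ee_rot: [0.0, 0.999, 0.036, -0.001]
wrist_force: [-4.8, -0.7, 1.8]
gripper_width: 0.632
grip_force: 25.0
```

Call:
play_rows:
  deltas:
    - {"xyz":[0.001,0.0001,0],"twist":[0,0,0],"claw":-1}

```text
time: 15.0
ee_pos: [0.5911, 0.0246, 0.0267]
ee_rot: [0.0, 0.999, 0.036, -0.001]
wrist_force: [-5.0, -1.2, 2.2]
gripper_width: 0.631
grip_force: 25.0
```

Call:
play_rows:
  deltas:
    - {"xyz":[0.001,0,0],"twist":[0,0,0],"claw":-1}

```text
time: 15.12
ee_pos: [0.592, 0.0247, 0.0267]
ee_rot: [-0.0, 0.999, 0.036, -0.001]
wrist_force: [-6.1, -0.6, 3.1]
gripper_width: 0.626
grip_force: 25.0
```

Call:
play_rows:
  deltas:
    - {"xyz":[0.001,0.0001,0],"twist":[0,0,0],"claw":-1}

```text
time: 15.25
ee_pos: [0.5928, 0.0247, 0.0267]
ee_rot: [0.0, 0.999, 0.036, -0.002]
wrist_force: [-8.4, -1.1, 4.0]
gripper_width: 0.63
grip_force: 25.0
```

Call:
play_rows:
  deltas:
    - {"xyz":[0.001,0.0001,0],"twist":[0,0,0],"claw":-1}

```text
time: 15.38
ee_pos: [0.5935, 0.0248, 0.0267]
ee_rot: [0.0, 0.999, 0.036, -0.002]
wrist_force: [-8.3, -0.0, 4.3]
gripper_width: 0.632
grip_force: 25.0
```

Call:
play_rows:
  deltas:
    - {"xyz":[0.001,0.0001,0],"twist":[0,0,0],"claw":-1}

```text
time: 15.5
ee_pos: [0.5942, 0.0249, 0.0267]
ee_rot: [0.0, 0.999, 0.036, -0.002]
wrist_force: [-9.6, -1.0, 5.2]
gripper_width: 0.63
grip_force: 25.0
```

Call:
play_rows:
  deltas:
    - {"xyz":[0.001,0.0001,0],"twist":[0,0,0],"claw":-1}

```text
time: 15.62
ee_pos: [0.595, 0.0249, 0.0267]
ee_rot: [0.0, 0.999, 0.036, -0.003]
wrist_force: [-11.1, -2.0, 5.6]
gripper_width: 0.63
grip_force: 25.0
```

```bash
cat >> h.py <<'E'
def pad():
    for n in ['scene','side']:
        im,d,X,_,c=cloud(n)
        hsv=cv2.cvtColor(im,cv2.COLOR_RGB2HSV)
        red=((hsv[...,0]<5)|(hsv[...,0]>176))&(hsv[...,1]>180)&(hsv[...,2]>80)&(X[...,0]>.65)&(X[...,0]<.76)&(abs(X[...,1]-.03)<.05)&(X[...,2]>.01)
        v,u=np.nonzero(red); print(n,'red',red.sum(),X[red].mean(0).round(4),'px',u.mean().round(2),v.mean().round(2))
        if n=='scene': return im
E
python3 - <<'E'
from h import *
st(); im=pad()
save(cv2.resize(im[180:300,170:310],None,fx=5,fy=5,interpolation=cv2.INTER_CUBIC),'s5.png')
E
```

```text
t 15.62 p [0.595  0.0249 0.0267] yaw 4.08 zax [-5.1e-03 -3.0e-04 -1.0e+00] F [-11.08  -1.97   5.63] T [-0.21  1.66 -0.05] w 0.630 g 25.0
scene red 99 [0.7065 0.0359 0.0479] px 243.52 246.75
```

View pics/s5.png

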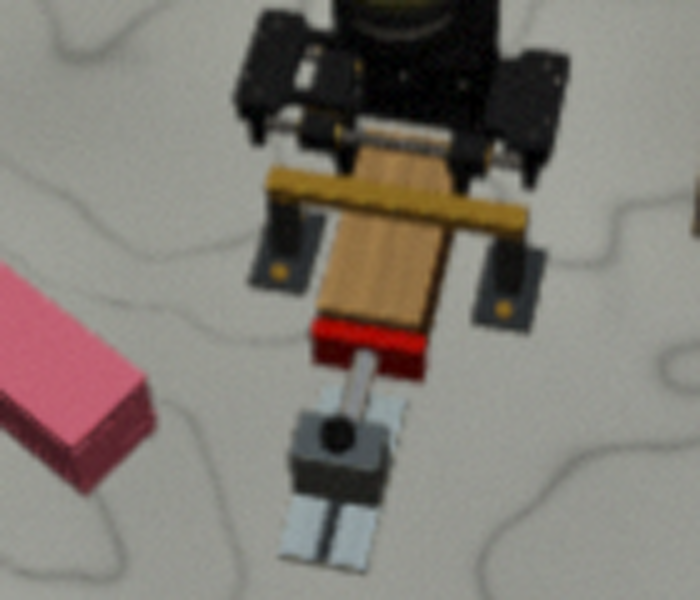

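The box is through, square, and touching the pad at (370,345). Contact came at tool x≈0.5915, and 10 N needs about 8 mm of compression, so x≈0.600.

Call:
play_rows:
  deltas:
    - {"xyz":[0.001,0.0001,0.0002],"twist":[0,0,0],"claw":-1}
    - {"xyz":[0.001,0.0001,0],"twist":[0,0,0],"claw":-1}
    - {"xyz":[0.001,0,0],"twist":[0,0,0],"claw":-1}

```text
time: 16.05
ee_pos: [0.597, 0.0252, 0.0267]
ee_rot: [0.0, 0.999, 0.036, -0.004]
wrist_force: [-14.3, -1.2, 8.9]
gripper_width: 0.627
grip_force: 25.0
```

Call:
play_rows:
  deltas:
    - {"xyz":[0.001,0.0001,0.0001],"twist":[0,0,0],"claw":-1}
    - {"xyz":[0.001,0.0001,0],"twist":[0,0,0],"claw":-1}

```text
time: 16.3
ee_pos: [0.5983, 0.0253, 0.0267]
ee_rot: [0.0, 0.999, 0.036, -0.005]
wrist_force: [-16.2, -1.8, 10.0]
gripper_width: 0.633
grip_force: 25.0
```

Run:
```python
from h import *
st(); pad()
```

```text
t 16.30 p [0.5983 0.0253 0.0267] yaw 4.10 zax [-9.4e-03 -5.0e-04 -1.0e+00] F [-16.2   -1.82   9.96] T [-0.2   2.51 -0.01] w 0.633 g 25.0
scene red 97 [0.7098 0.0356 0.0476] px 243.1 247.74
```

Call:
play_rows:
  deltas:
    - {"xyz":[0.001,0.0001,0.0002],"twist":[0,0,0],"claw":-1}
    - {"xyz":[0.001,0.0001,0.0001],"twist":[0,0,0],"claw":-1}
    - {"xyz":[0.001,0,0.0001],"twist":[0,0,0],"claw":-1}

```text
time: 16.73
ee_pos: [0.6002, 0.0254, 0.0267]
ee_rot: [0.0, 0.999, 0.036, -0.006]
wrist_force: [-19.2, -1.3, 10.9]
gripper_width: 0.628
grip_force: 25.0
```

Run:
```python
from h import *
st(); pad(); pad(); pad()
```

```text
t 16.73 p [0.6002 0.0254 0.0267] yaw 4.11 zax [-1.190e-02 -6.000e-04 -9.999e-01] F [-19.2   -1.33  10.91] T [-0.25  2.89 -0.08] w 0.628 g 25.0
scene red 97 [0.7116 0.0357 0.0477] px 242.95 248.26
scene red 100 [0.7117 0.0362 0.0481] px 243.1 248.25
scene red 102 [0.7118 0.0362 0.0481] px 243.1 248.26
```

Three estimates (displacement, force minus friction, pad motion in the images) put the buffer at 8 to 9.8 N. I'll nudge a little more and hold.

Call:
play_rows:
  deltas:
    - {"xyz":[0.0008,0,0],"twist":[0,0,0],"claw":-1}
    - {"xyz":[0,0,0],"twist":[0,0,0],"claw":-1}
    - {"xyz":[0,0,0],"twist":[0,0,0],"claw":-1}
    - {"xyz":[0,0,0],"twist":[0,0,0],"claw":-1}
    - {"xyz":[0,0,0],"twist":[0,0,0],"claw":-1}
    - {"xyz":[0,0,0],"twist":[0,0,0],"claw":-1}
    - {"xyz":[0,0,0],"twist":[0,0,0],"claw":-1}
    - {"xyz":[0,0,0],"twist":[0,0,0],"claw":-1}

```text
time: 17.88
ee_pos: [0.6006, 0.0254, 0.0266]
ee_rot: [0.0, 0.999, 0.036, -0.006]
wrist_force: [-18.7, -0.9, 9.8]
gripper_width: 0.626
grip_force: 25.0
```

Call:
play_rows:
  deltas:
    - {"xyz":[0,0,0],"twist":[0,0,0],"claw":-1}
    - {"xyz":[0,0,0],"twist":[0,0,0],"claw":-1}
    - {"xyz":[0,0,0],"twist":[0,0,0],"claw":-1}
    - {"xyz":[0,0,0],"twist":[0,0,0],"claw":-1}

```text
time: 18.38
ee_pos: [0.6006, 0.0254, 0.0266]
ee_rot: [0.0, 0.999, 0.036, -0.006]
wrist_force: [-18.8, -2.9, 11.3]
gripper_width: 0.632
grip_force: 25.0
```

Run:
```python
from h import *
st(); pad()
```

```text
t 18.38 p [0.6006 0.0254 0.0266] yaw 4.11 zax [-1.290e-02 -6.000e-04 -9.999e-01] F [-18.85  -2.88  11.28] T [-0.23  3.02 -0.04] w 0.632 g 25.0
scene red 100 [0.7118 0.036  0.0477] px 243.02 248.33
```

Held for about 1.5 s. I'll ease the arm's wind-up slightly, then open and withdraw straight up.

Call:
play_rows:
  deltas:
    - {"xyz":[-0.001,0,0.0001],"twist":[0,0,0],"claw":-1}
    - {"xyz":[-0.001,-0.0001,0.0001],"twist":[0,0,0],"claw":-1}
    - {"xyz":[0,0,0],"twist":[0,0,0],"claw":1}
    - {"xyz":[0,0,0],"twist":[0,0,0],"claw":1}
    - {"xyz":[0,0,0],"twist":[0,0,0],"claw":1}
    - {"xyz":[0,0,0],"twist":[0,0,0],"claw":1}

```text
time: 19.18
ee_pos: [0.6042, 0.0256, 0.0276]
ee_rot: [0.0, 0.999, 0.036, 0.001]
wrist_force: [0.3, -0.1, -0.3]
gripper_width: 0.975
grip_force: 0.0
```

Call:
play_rows:
  deltas:
    - {"xyz":[-0.003,0,0.005],"twist":[0,0,0],"claw":1}
    - {"xyz":[0,0,0.02],"twist":[0,0,0],"claw":1}
    - {"xyz":[0,0,0.04],"twist":[0,0,0],"claw":1}
    - {"xyz":[0,0,0.05],"twist":[0,0,0],"claw":1}
    - {"xyz":[-0.01,0,0.05],"twist":[0,0,0],"claw":1}
    - {"xyz":[-0.01,0,0.05],"twist":[0,0,0],"claw":1}
    - {"xyz":[0,0,0.03],"twist":[0,0,0],"claw":1}
    - {"xyz":[0,0,0],"twist":[0,0,0],"claw":1}

```text
time: 20.18
ee_pos: [0.5823, 0.0256, 0.2779]
ee_rot: [0.0, 0.999, 0.036, 0.004]
wrist_force: [0.6, 0.3, 0.3]
gripper_width: 0.994
grip_force: 0.0
```

Call:
play_rows:
  deltas:
    - {"xyz":[0,0,0],"twist":[0,0,0],"claw":1}
    - {"xyz":[0,0,0],"twist":[0,0,0],"claw":1}

```text
time: 20.42
ee_pos: [0.5797, 0.0256, 0.2701]
ee_rot: [-0.0, 0.999, 0.036, -0.002]
wrist_force: [0.3, -0.8, 0.1]
gripper_width: 0.999
grip_force: 0.0
```

Run:
```python
from h import *
st(); pad(); im,d,X,n,c=cloud('wrist'); save(im,'w4.png')
boxes(X,im,.045,.069,'w'); boxes(X,im,.072,.085,'bar')
```

```text
t 20.43 p [0.5797 0.0256 0.2701] yaw 4.09 zax [-3.5e-03  2.0e-04 -1.0e+00] F [ 0.27 -0.8   0.1 ] T [ 0.02  0.06 -0.02] w 0.999 g 0.0
scene red 100 [0.7062 0.0359 0.048 ] px 243.55 246.64
w [ 377    0  135   56 4047] [138  83  95] z 0.0607 [ 738.1 -151.4] [ 49.9 127.9] 1.5
w [ 228   47   61   72 4066] [124  90  68] z 0.0606 [670.9  30.6] [73.8 64.6] 4.1
w [ 233  135   54   44 2326] [119  99  74] z 0.0609 [591.8  23.6] [48.9 59.4] 3.8
w [  52  175   71   80 4071] [104  85  63] z 0.0674 [508.8 217.8] [90.8 60.8] 5.6
bar [ 186  119  145   16 2311] [112  92  52] z 0.0784 [625.9  27.4] [ 15.7 151.5] 4.1
```

View pics/w4.png

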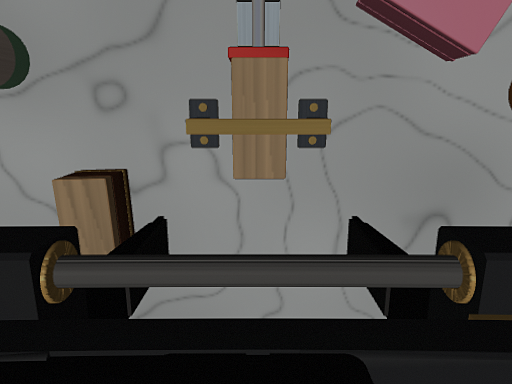

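The picture shows the box at (258,115) square under the bar, flush on the red pad at (258,52), with the robot clear. The pad was 5.6 mm deeper during the hold than it is now, and it is still about 2.7 mm compressed. That puts the hold at about 10 N.

```bash
python3 -c "
from workcell import robot
print(robot.hand_in())"
```

```text
the job is handed in; nothing more can be done
None
```

The 60 mm box cleared the bar, was held on the buffer at about 10 N for over a second, and was let go resting square against it; the tall box, identified by its measured 67 mm height and so never slid under the gauge, and the bystanders were not touched, though for roughly 35 mm of the run from the bar to the buffer the box was lifted up to about 1 mm off the counter.

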